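Set the air distributor to the green outlet and start it

TASK

Gently push the white tab of the air distributor's dial around until it points squarely at the green label, and let it stand there. Then press the white start button all the way down with a fingertip and let it come back up. Pick nothing up, and leave the tub of screws, the wheel and the wrench where they are.

Things in the scene. Friction and masses are not known exactly. Their poses are not given: they have to be found in the camera images.
- manifold: compressed-air distributor, fixed to the bench: a grey round body, 244 mm in diameter, flat top 50 mm above the bench, with five brass hose tails sticking out of its side as far as 145 mm from its axis (27 mm above the bench, four of them below the labels). Origin on the axis at bench height; z is up, and -x points to where the tab points at dial value 0.
- selector (a joint): angle of the dial in rad about the distributor's vertical axis, counter-clockwise from above positive; 0 = tab points along the distributor's -x. Range -1.9 to 1.9 (stops); it starts between -0.35 and 0.35, and the labels lie at -1.5, -0.8, 0.8 and 1.5. No clicks: stiff by friction (0.2 N m, about 3 N at the tab) and it stays where it is left.
- tab (a point): middle of the top edge of the white tab that stands on the black dial: 97 mm above the bench, 60 mm from the dial's axis. The tab is a fin 52 mm long in the radial direction (34 to 86 mm from the axis), 12 mm thick and 35 mm tall; it stands on the dial's flat disc (radius 72 mm, top 62 mm above the bench). Push it sideways on its flat side; the frame turns with the dial, -x pointing outward.
- pointer (a point): imaginary point 105 mm from the dial's axis, in line with the tab, 19 mm beyond its outer end, 52 mm above the bench: it lies over a label's centre when the tab points squarely at that label.
- label_green: flat green disc, diameter 26 mm, 2 mm thick, lying on the distributor's top at one of its four outlets, its centre 105 mm from the dial's axis; origin at the disc's centre. Which colour is at which outlet changes from run to run.
- label_yellow: flat yellow disc, diameter 26 mm, 2 mm thick, lying on the distributor's top at one of its four outlets, its centre 105 mm from the dial's axis; origin at the disc's centre. Which colour is at which outlet changes from run to run.
- label_blue: flat blue disc, diameter 26 mm, 2 mm thick, lying on the distributor's top at one of its four outlets, its centre 105 mm from the dial's axis; origin at the disc's centre. Which colour is at which outlet changes from run to run.
- label_red: flat red disc, diameter 26 mm, 2 mm thick, lying on the distributor's top at one of its four outlets, its centre 105 mm from the dial's axis; origin at the disc's centre. Which colour is at which outlet changes from run to run.
- start_top (a point): centre of the top face of the white round push button (diameter 36 mm) 58 mm above the bench, in a grey collar on a blue control box (90 x 70 x 40 mm) fixed on the bench, to the left or to the right of the distributor. Pressed straight down.
- start (a joint): travel of the button in m: 0 = up, 0.006 = fully down; springs back; 5 N takes it fully down.
- tub: loose clear tub of screws, diameter 86 mm, 50 mm high; origin at the centre of its underside. Leave alone.
- wheel: loose black rubber wheel lying flat, diameter 72 mm, 30 mm high; origin at the centre of its underside. Leave alone.
- wrench: loose steel wrench, 150 mm long, lying along its x axis; origin at its underside. Leave alone.
Mind the look-alikes: they are no part of the job. Of the things that look like the part that bears start_top, the largest one is meant.

How it is judged:
On the way, in this order (a step that is already met when the one before it is completed fails the run):
1. the tab points at the green label and the dial stands still (horizontal distance between pointer and label_green below 0.012 m and velocity of joint selector between -0.05 and 0.05 rad/s), for 0.3 s.
2. the start button is pressed all the way down (horizontal distance between pointer and label_green below 0.012 m and value of joint start above 0.005 m), for 0.1 s.
At the end, for the whole second after the job is handed in: The line of the tab passes within 12 mm of the centre of the green label (about 6.5 degrees) and the dial is still; the start button has been pressed after that and is up again; tub, wheel and wrench lie within 20 mm of where they were (all of step 1 and value of joint start below 0.0012 m and distance of each of tub, wheel, wrench from where it was at the start of the episode below 0.02 m); the robot touches nothing.
It fails at once if the start button is pressed while the tab does not point at the green label (horizontal distance between pointer and label_green above 0.014 m and value of joint start above 0.0035 m).
It fails at once if the dial or its tab is forced or clamped with more than 30 N (contact force between the fingers and selector above 30 N).
It fails at once if the tub is lifted, carried or pushed away by more than 20 mm (distance of tub from where it was at the start of the episode above 0.02 m).
It fails at once if the wheel is lifted, carried or pushed away by more than 20 mm (distance of wheel from where it was at the start of the episode above 0.02 m).
It fails at once if the wrench is lifted, carried or pushed away by more than 20 mm (distance of wrench from where it was at the start of the episode above 0.02 m).
It also fails if it takes over 58 s, if anything falls off the work surface, if the arm or the gripper's body presses on something with over 40 N, if the wrist force passes 120 N, or if a joint passes its speed limit or range.

ROBOT

A 7-joint arm with a two-finger parallel gripper is mounted at the origin on the work surface. World frame = base frame: x ahead of the robot, y to its left, z up, the work surface at z = 0. Lengths are in m, angles in rad, forces in N, time in s.
With the tool pointing down it reaches from about 0.425 to 0.95 m from the base axis. Payload 4.7 kg.
Tool frame: the origin (TCP) lies between the finger pads; the fingertips stand 25 mm ahead of it and the grasp point (between the pads) lies 6 mm ahead of it; x points along the fingers, z is the direction in which the jaws open and shut, and the axes are right-handed (so a half turn about x gives the same grasp; the last joint's range is limited). The gripper opens to 85 mm and grips with 20 to 120 N. Pads are 22 mm wide; open, the fingers measure 114 mm over their backs; the gripper's body (76 mm by 85 mm) begins 54 mm behind the grasp point. The pads swing forward as they close: fully open they stand 13 mm farther back than shut.
Start: joints at [-1.291, 0.469, -0.049, 1.532, 0.024, 1.141, -0.082], TCP at [0.205, 0.643, 0.256] pointing down, gripper open.
Joint ranges: [-2.59, 2.59], [-0.33, 1.99], [-1.39, 1.29], [0.1, 2.45], [-1.04, 4.18], [0.21, 1.99], [-2.66, 2.66]. Speed limits (rad/s): [2.57, 2.57, 3.14, 3.14, 3.14, 3.14, 3.14].

INTERFACE

Orientations are given as a 3x3 rotation matrix whose columns are the frame's x, y, z axes.
In Python, from rig import * gives the robot as it stands. Calls block until the motion is done:
- movep(position, orientation): joint-space move of the TCP to a pose.
- move_l(position, attitude=None, feed=0.15, until_force=None): straight line of the TCP; attitude=None keeps the orientation; feed is the mean speed in m/s. With until_force (N) it stops when the force on the tool has changed by that much, and returns True; else False.
- move_joints(angles): joint-space move.
- command_gripper(opening, newtons=None): finger opening in m; newtons is the grip in N (None keeps the last); returns when the fingers have stopped.
- sleep(seconds).
- inverse_kinematics(position, orientation): joint angles nearest the present ones, or None.
- sense(): the state.
- camera(name): name is "side" or "top" or "wrist"; returns (picture, depth): 480x640x3 uint8, red, green, blue; 480x640 float32, m along the optical axis (not along the pixel's ray), 0 where there is no reading.
- camera_params(name): a dict with "K" (3x3 intrinsics, pixels), "dist" ([k1, k2, p1, p2, k3] as OpenCV has them; the pictures are not rectified), "position" and "rotation" of the camera in the world; the wrist camera has in their place "tool_from_camera" (4x4, takes a point from camera to tool coordinates, whose origin is the TCP and whose axes are the tool frame's). Camera axes: x right, y down, z forward; pixel columns grow to the right and rows downward; lengths in m; the calibration is good to about 2 mm. A picture is of the moment at which its call begins: read the wrist's pose just before it. camera_params takes no time and is no camera call.
A pose or a line that the arm cannot do raises Unreachable and nothing moves.
- finish_job(): hands the job in, once; it reports no verdict.
The state is a dict: "time_s": time; "joint_pos": joint angles; "qd": joint speeds; "joint_efforts": joint torques, N m; "position": TCP position; "tcp_rot": TCP orientation; "wrist_force": force on the tool from outside, world axes, zero at the start; "ft_torque": the same for the moment, N m; "finger_gap": finger opening in m.
Only numpy, scipy, OpenCV 4.12 (cv2) and the standard library are available. Lean on these libraries where they do the work, as an engineer would, in place of code of your own. Each camera call takes 0.05 s, during which the arm holds its last target. There are 200 camera calls.

## Working session

There is one attempt and no reset: what is moved stays moved. The work goes in short steps, each a Python script; the robot and the scene stay as the last script left them, time stands still between calls to the robot, and variables do not carry over. Pictures are saved under pics/ and viewed, about 8 in all and at most 12, crops included, and the job is handed in when it is done.

```bash
mkdir -p pics; python3 - <<'E'
from rig import *
import cv2,numpy as np
s=sense();print(s['time_s'],s['position'],s['tcp_rot'])
for n in("top","side"):
    p,d=camera(n);cv2.imwrite(f"pics/{n}0.png",p[:,:,::-1]);np.save(f"pics/{n}0d.npy",d);print(n,camera_params(n))
print(camera_params("wrist"))
E
```

```text
0.0 [0.20496174 0.6425504  0.25522635] [[-5.37542864e-04 -9.52709530e-01  3.03881988e-01]
 [-1.94184393e-03  3.03882453e-01  9.52707554e-01]
 [-9.99997970e-01 -7.79702462e-05 -2.01336306e-03]]
top {'K': array([[538.04099315,   0.        , 318.04187   ],
       [  0.        , 538.04099315, 232.03000318],
       [  0.        ,   0.        ,   1.        ]]), 'dist': array([0.00485562, 0.        , 0.        , 0.        , 0.        ]), 'position': array([ 0.41860796, -0.03657455,  0.98400529]), 'rotation': array([[ 0.02053177, -0.98201391,  0.18768891],
       [-0.99881837, -0.02841815, -0.03942434],
       [ 0.04404902, -0.18665768, -0.981437  ]])}
side {'K': array([[538.63738997,   0.        , 311.08448469],
       [  0.        , 538.63738997, 236.82993629],
       [  0.        ,   0.        ,   1.        ]]), 'dist': array([-0.11745649,  0.        ,  0.        ,  0.        ,  0.        ]), 'position': array([ 0.40671911, -0.71578885,  0.80057785]), 'rotation': array([[ 0.96855902, -0.1662941 ,  0.18503974],
       [-0.24825535, -0.69449405,  0.67531274],
       [ 0.01620848, -0.70001735, -0.71394187]])}
{'K': array([[372.55589988,   0.        , 319.34751915],
       [  0.        , 372.55589988, 240.53693673],
       [  0.        ,   0.        ,   1.        ]]), 'dist': array([0.02578117, 0.        , 0.        , 0.        , 0.        ]), 'tool_from_camera': array([[ 8.47201265e-04, -2.68752949e-01,  9.63208770e-01,
        -1.17794532e-01],
       [-9.72662330e-04, -9.63208881e-01, -2.68752125e-01,
         6.85116694e-02],
       [ 9.99999168e-01, -7.09189746e-04, -1.07743765e-03,
         2.16921616e-05],
       [ 0.00000000e+00,  0.00000000e+00,  0.00000000e+00,
         1.00000000e+00]])}
```

View pics/top0.png

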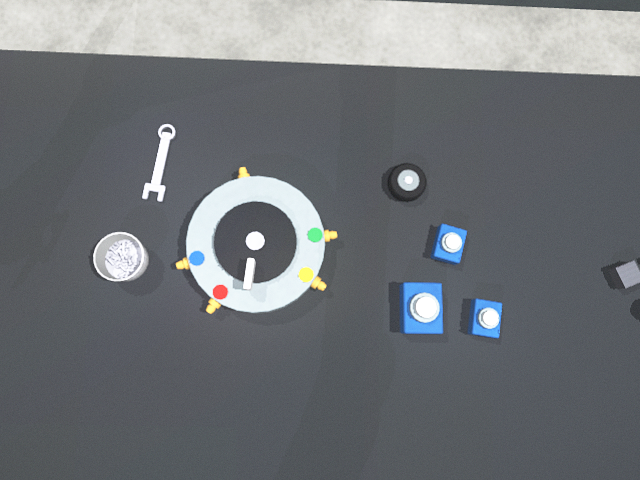

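View pics/side0.png

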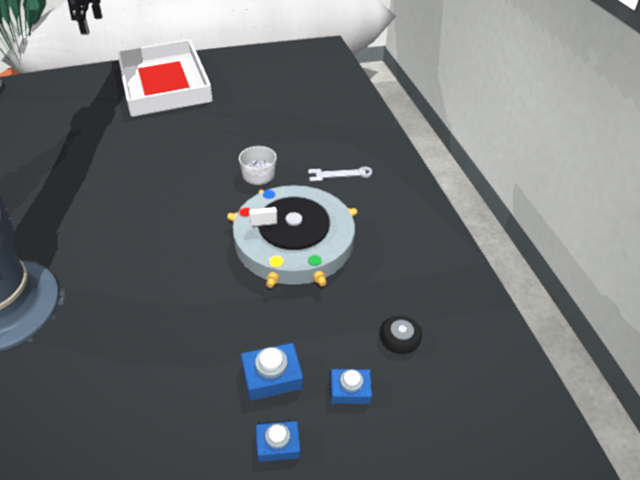

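Top view: distributor centred near (256,243), tab at about (250,272), green label at (315,235). The large blue box with its button is at (424,307), and the two smaller boxes are look-alikes. The side view agrees. The tab must turn counter-clockwise by roughly 1.5 rad.

```bash
cat > h.py <<'E'
import cv2,numpy as np
from scipy.optimize import least_squares
def cast(P,uv,z):
    uv=np.array(uv,float).reshape(-1,1,2)
    n=cv2.undistortPoints(uv,P["K"],P["dist"]).reshape(-1,2)
    r=np.c_[n,np.ones(len(n))]@np.asarray(P["rotation"]).T; c=np.asarray(P["position"])
    return c+r*((z-c[2])/r[:,2])[:,None]
def blobs(m,amin):
    n,_,st,ce=cv2.connectedComponentsWithStats(m.astype(np.uint8))
    return [(st[i,4],ce[i]) for i in range(1,n) if st[i,4]>=amin]
def analyse(img_bgr,P,box):
    x0,y0,x1,y1=box
    hsv=cv2.cvtColor(img_bgr,cv2.COLOR_BGR2HSV); H,S,V=cv2.split(hsv)
    roi=np.zeros(H.shape,bool);roi[y0:y1,x0:x1]=1
    out={}
    for n,m in dict(green=(H>50)&(H<85),yellow=(H>27)&(H<34),blue=(H>98)&(H<118),red=(H<6)|(H>174)).items():
        b=blobs(m&(S>150)&(V>80)&roi,20)
        if b: out[n]=cast(P,max(b,key=lambda t:t[0])[1],.052)[0,:2]
    L=np.array(list(out.values()))
    c=least_squares(lambda c:np.linalg.norm(L-c,axis=1)-.105,L.mean(0)).x
    return out,c,hsv
E
python3 - <<'E'
from h import *
from rig import camera_params,inverse_kinematics
for n,box,bb in(("top",(170,160,345,320),(395,275,450,340)),("side",(225,180,360,295),(235,340,305,400))):
    P=camera_params(n);im=cv2.imread(f"pics/{n}0.png")
    o,c,hsv=analyse(im,P,box);print(n,c,{k:(v.round(4),round(np.linalg.norm(v-c),4),round(np.arctan2(*(v-c)[::-1]),3)) for k,v in o.items()})
    white=(hsv[...,2]>215)&(hsv[...,1]<25)
    for a,ce in blobs(white,60):
        if box[0]<ce[0]<box[2] and box[1]<ce[1]<box[3]:
            p=cast(P,ce,.097)[0,:2];d=p-c;print(' white',a,ce.round(1),p.round(4),np.linalg.norm(d).round(4),np.arctan2(d[1],d[0]).round(3))
        if bb[0]<ce[0]<bb[2] and bb[1]<ce[1]<bb[3]: print(' btn',a,ce.round(1),cast(P,ce,.058))
E
python3 - <<'E'
import cv2
a=cv2.imread('pics/top0.png')[170:345,175:460]
cv2.imwrite('pics/c0.png',cv2.resize(a,(798,490),interpolation=cv2.INTER_CUBIC))
E
```

```text
top [0.45739229 0.19318497] {'blue': (array([0.5453, 0.1358]), np.float64(0.105), np.float64(-0.578)), 'red': (array([0.4878, 0.0927]), np.float64(0.105), np.float64(-1.277))}
 white 8317 [255.2 243.2] [0.5663 0.0321] 0.1944 -0.977
 white 268 [254.7 240.4] [0.5711 0.0331] 0.1964 -0.954
 btn 576 [425.3 307.3] [[ 0.4691269  -0.26140496  0.058     ]]
side [0.57478356 0.03639405] {'green': (array([ 0.5915, -0.0678]), np.float64(0.1056), np.float64(-1.412)), 'yellow': (array([ 0.5215, -0.0536]), np.float64(0.1046), np.float64(-2.106)), 'blue': (array([0.5449, 0.137 ]), np.float64(0.105), np.float64(1.859)), 'red': (array([0.4862, 0.0934]), np.float64(0.1054), np.float64(2.57))}
 white 394 [262.1 215.1] [0.5128 0.0274] 0.0626 -2.998
 white 131 [293.4 217.9] [0.569  0.0062] 0.0308 -1.758
 btn 395 [270.3 357.9] [[ 0.46929386 -0.25934944  0.058     ]]
```

View pics/c0.png

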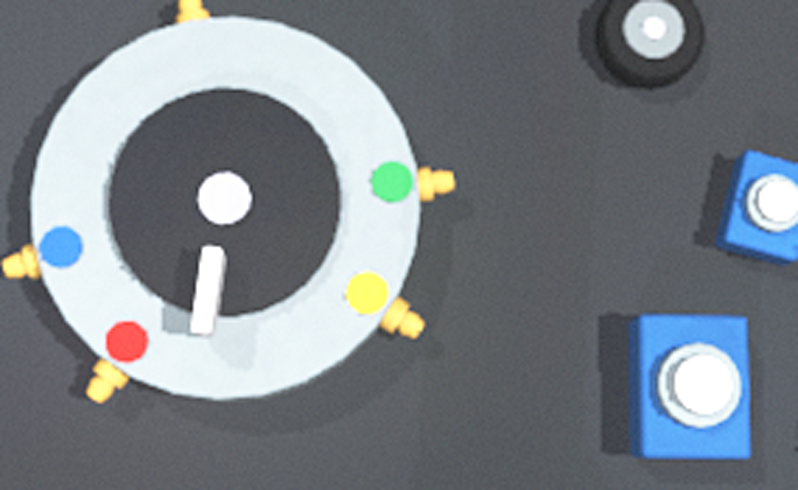

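```bash
cat >> h.py <<'E'
C=np.array([.5748,.0364]); GOAL=-1.412; R0=.062; ZP=.099
def pose(phi,off,sgn,z=ZP):
    u=np.array([np.cos(phi),np.sin(phi)]);t=np.array([-u[1],u[0]])
    p=C+R0*u-off*t; Z=sgn*np.array([*u,0]);X=np.array([0,0,-1.])
    return np.array([*p,z]),np.c_[X,np.cross(Z,X),Z]
E
python3 - <<'E'
from h import *
from rig import *
command_gripper(0.0,20)
best=None
for sg in(1,-1):
    q=[inverse_kinematics(*pose(f,.017,sg)) for f in np.linspace(-3,GOAL,6)]
    print(sg,[None if a is None else np.round(a[4:],2).tolist() for a in q])
    if all(a is not None for a in q):
        m=max(abs(a[6]) for a in q)
        if best is None or m<best[0]: best=(m,sg)
sg=best[1];print('sign',sg)
movep(*pose(-3.0,.038,sg,.25)); p,o=pose(-3.0,.038,sg); move_l(p,o,.12)
print(sense()['time_s'],sense()['position']-p,sense()['wrist_force'])
P,d=camera("side");cv2.imwrite("pics/s1.png",P[:,:,::-1])
W,d=camera("wrist");cv2.imwrite("pics/w1.png",W[:,:,::-1])
cv2.imwrite("pics/v1.png",np.hstack([P[120:320,150:410,::-1].repeat(2,0).repeat(2,1)[:, :420],cv2.resize(W[:,:,::-1],(380,400))]))
E
```

```text
1 [[-0.82, 0.88, -2.36], [-0.82, 0.88, -2.01], [-0.83, 0.89, -1.65], [-0.83, 0.91, -1.3], [-0.62, 0.81, -1.18], [-0.49, 0.78, -0.98]]
-1 [[-0.29, 0.68, 0.25], [-0.27, 0.68, 0.59], [-0.26, 0.68, 0.94], [-0.25, 0.7, 1.28], [-0.23, 0.71, 1.6], [-0.21, 0.73, 1.9]]
sign -1
4.6 [5.05039551e-04 4.96293437e-05 6.03214730e-04] [ 0.77060407 -0.07019791  0.09334387]
```

View pics/v1.png

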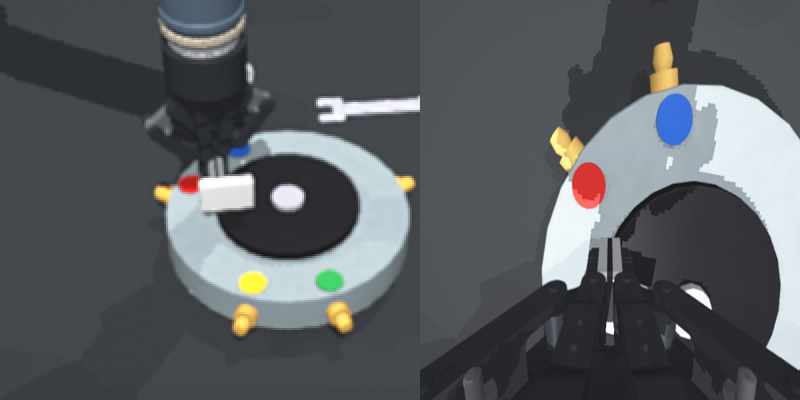

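The side view shows the finger on the red-label side of the tab, clear of it. The wrist view shows the closed fingers over the dial. Now I'll push along the arc, stopping slightly short.

```bash
python3 - <<'E'
from h import *
from rig import *
move_l(*pose(-3.0,.018,-1),feed=.03)
print(sense()['wrist_force'].round(1))
fs=[]
for f in np.linspace(-3.0,GOAL-.03,12)[1:]:
    move_l(*pose(f,.017,-1),feed=.05); fs.append(sense()['wrist_force'].round(1).tolist())
print(fs)
move_l(*pose(GOAL-.03,.035,-1),feed=.06)
p,o=pose(GOAL-.03,.05,-1,.25); move_l(p,o,.15)
movep([.42,-.2604,.25],o)
print(sense()['time_s'])
for n in("top","side"):
    P,d=camera(n);cv2.imwrite(f"pics/{n}2.png",P[:,:,::-1])
a=cv2.imread("pics/top2.png")[170:320,180:345];b=cv2.imread("pics/side2.png")[170:295,220:365]
cv2.imwrite("pics/v2.png",np.hstack([cv2.resize(a,(400,364)),cv2.resize(b,(400,364))]))
E
```

```text
[-0.2  1.1 -0.3]
[[-0.3, -0.3, 0.3], [-0.4, -0.2, -0.3], [0.4, 0.6, -0.5], [0.2, 0.5, -0.8], [-0.4, 0.2, -0.7], [-1.2, 0.4, -0.4], [-1.2, -0.7, -0.7], [-1.5, -0.7, -0.9], [-1.5, -1.4, -1.2], [-0.7, -0.1, -0.9], [-1.7, -1.1, -1.1]]
11.8083
```

View pics/v2.png

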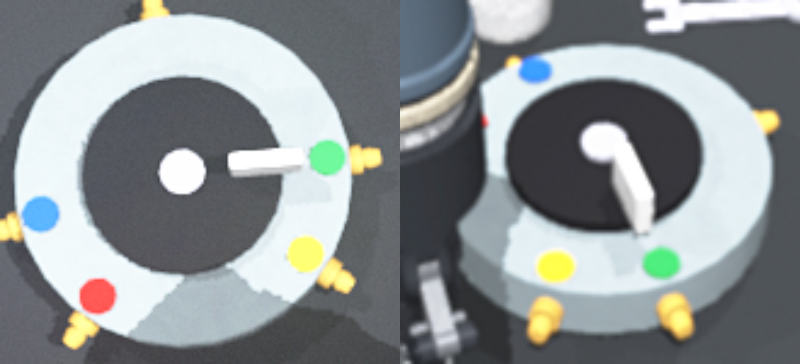

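The tab now points near the green label: in the crop's top view the tab runs from (229,158) to (302,155) and the label is at (327,157). I'll put numbers on it.

```bash
python3 - <<'E'
from h import *
from rig import camera_params
P=camera_params("top");im=cv2.imread("pics/top2.png")
e=np.array([[229,158],[302,155],[327,157]])/[400/165,364/150]+[180-.3,170-.3]
A=cast(P,e[:2],.097)[:,:2];g=cast(P,e[2],.052)[0,:2]
d=A[1]-A[0];print(A,g,'tab dir',np.arctan2(d[1],d[0]),'mid',(m:=A.mean(0)),'angle from C',np.arctan2(*(m-C)[::-1]),np.linalg.norm(m-C),'green',np.arctan2(*(g-C)[::-1]))
x=im[222:250,270:312];g=cv2.cvtColor(x,cv2.COLOR_BGR2GRAY)
cv2.imwrite("pics/v3.png",cv2.resize(x,None,fx=16,fy=16,interpolation=cv2.INTER_NEAREST))
E
```

```text
[[ 0.58138342  0.00110433]
 [ 0.58493502 -0.04916023]] [ 0.59241891 -0.06800691] tab dir -1.5002554306675147 mid [ 0.58315922 -0.02402795] angle from C -1.433335053107249 0.061003389875975506 green -1.4036190237463815
```

View pics/v3.png

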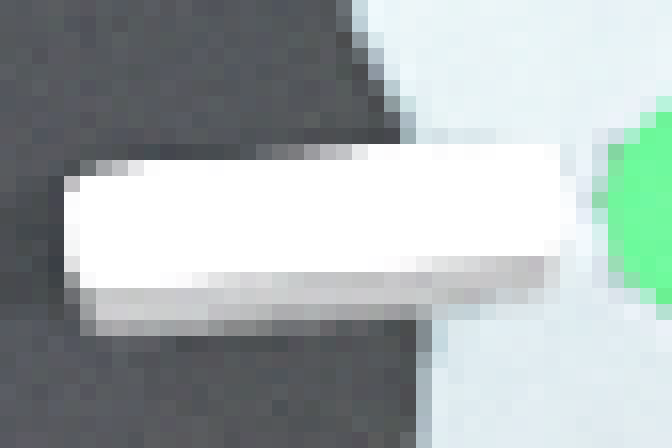

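The enlarged crop shows the white top face clearly: inner end at (70,230) and outer end at (565,200) in crop pixels, 16× scale.

```bash
python3 - <<'E'
from h import *
from rig import camera_params
P=camera_params("top")
e=np.array([[70,230],[565,200]])/16+[270-.5,222-.5]
A=cast(P,e,.097)[:,:2];d=A[1]-A[0];u=d/np.linalg.norm(d);m=A.mean(0)
hsv=cv2.cvtColor(cv2.imread("pics/top2.png"),cv2.COLOR_BGR2HSV);msk=(hsv[...,0]>50)&(hsv[...,0]<85)&(hsv[...,1]>100)
b=max(blobs(msk,20),key=lambda t:t[0]);g=cast(P,b[1],.052)[0,:2]
print(np.linalg.norm(d),'dir',np.arctan2(d[1],d[0]),'green',g,'pointer by dir',np.linalg.norm(m+.045*u-g),'mid angle',np.arctan2(*(m-C)[::-1]),'green ang',np.arctan2(*(g-C)[::-1]))
v=(m-C)/np.linalg.norm(m-C);print('pointer by angle',np.linalg.norm(C+.105*v-g))
E
```

```text
0.05180921077366096 dir -1.480472102646643 green [ 0.59242371 -0.0679929 ] pointer by dir 0.006560949093179261 mid angle -1.4543641170604285 green ang -1.4035523364930227
pointer by angle 0.005426921876481053
```

About 6 mm short at the label, which is inside tolerance with thin margin. One small nudge of 0.06 rad, then a re-check.

```bash
python3 - <<'E'
from h import *
from rig import *
p,o=pose(GOAL-.03,.04,-1,.25); movep(p,o)
move_l(*pose(GOAL-.03,.035,-1),feed=.12)
move_l(*pose(GOAL-.03,.019,-1),feed=.04)
move_l(*pose(GOAL+.035,.017,-1),feed=.03)
move_l(*pose(GOAL+.035,.035,-1),feed=.05)
p,o=pose(GOAL,.05,-1,.25); move_l(p,o,.15)
movep([.43,-.2604,.2],o)
P,d=camera("top");im=np.ascontiguousarray(P[:,:,::-1]);cv2.imwrite("pics/top4.png",im)
print(sense()['time_s'])
cv2.imwrite("pics/v4.png",cv2.resize(im[222:250,270:320],None,fx=16,fy=16,interpolation=cv2.INTER_NEAREST))
E
```

```text
17.9667
```

View pics/v4.png

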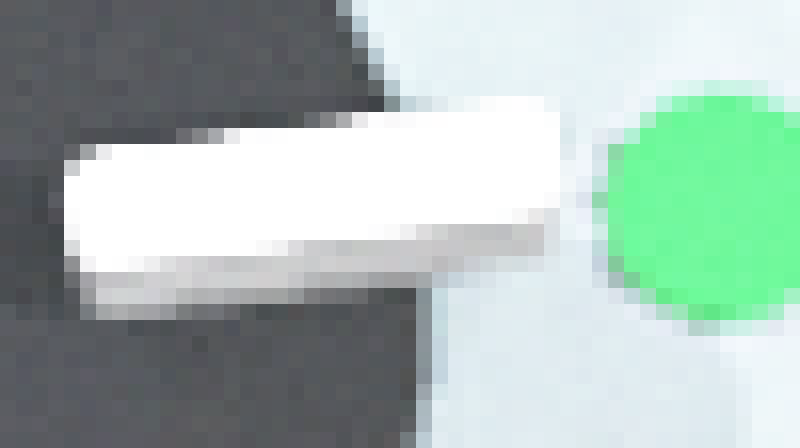

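The tab has turned further: top-face ends are now at about (70,211) and (560,156) in the crop. Compute the error and, if it is small, press the button.

```bash
python3 - <<'E'
from h import *
from rig import *
P=camera_params("top")
e=np.array([[70,211],[560,156]])/16+[270-.5,222-.5]
A=cast(P,e,.097)[:,:2];d=A[1]-A[0];u=d/np.linalg.norm(d);m=A.mean(0);g=np.array([.59242,-.06799])
v=(m-C)/np.linalg.norm(m-C)
e1,e2=np.linalg.norm(m+.045*u-g),np.linalg.norm(C+.105*v-g);print(e1,e2,np.arctan2(d[1],d[0]),np.arctan2(v[1],v[0]))
if max(e1,e2)<.006:
    b=[.4692,-.2604]; o=sense()['tcp_rot']
    movep([*b,.13],pose(GOAL,0,-1)[1])
    move_l([*b,.095],feed=.08)
    hit=move_l([*b,.070],feed=.015,until_force=12)
    s=sense();print(hit,s['position'],s['wrist_force'])
    sleep(.4)
    s=sense();print(s['position'],s['wrist_force'])
    move_l([*b,.10],feed=.05); move_l([*b,.22],feed=.15); sleep(.5)
    W,_=camera("top");S,_=camera("side");print(sense()['time_s'],sense()['wrist_force'])
    cv2.imwrite("pics/v5.png",np.hstack([cv2.resize(W[120:370,80:500,::-1],(400,238)),cv2.resize(S[130:410,200:471,::-1],(230,238))]))
E
```

```text
0.0009074305682967292 0.0009748351261463416 -1.4280410930636254 -1.399347896298599
True [ 0.4692439  -0.2604215   0.08105837] [-1.64545016  0.80888254  6.39335552]
[ 0.46926884 -0.26040582  0.0810637 ] [-0.63428775  0.7786511   5.6765085 ]
22.475 [ 0.77310983  0.35266504 -0.13481322]
```

```bash
ls pics
```

```text
c0.png
s1.png
side0.png
side0d.npy
side2.png
top0.png
top0d.npy
top2.png
top4.png
v1.png
v2.png
v3.png
v4.png
v5.png
w1.png
```

The tab is within 1 mm. The press stopped at TCP height 81 mm with only about 5.7 N steady, so full travel is not certain. I'll press again more firmly, tracking depth against force.

```bash
python3 - <<'E'
from h import *
from rig import *
b=[.4692,-.2604]
move_l([*b,.088],feed=.1)
for z in np.arange(.085,.0725,-.001):
    hit=move_l([*b,z],feed=.015,until_force=22); sleep(.1)
    s=sense();print(round(z,4),hit,s['position'][2].round(4),s['wrist_force'].round(1))
    if hit or s['wrist_force'][2]>16: break
sleep(.4)
s=sense();print(s['position'],s['wrist_force'])
move_l([*b,.10],feed=.05); move_l([*b,.25],feed=.15)
movep([.43,-.35,.3],s['tcp_rot']);sleep(.5)
W,_=camera("top");S,_=camera("side");print(sense()['time_s'],sense()['wrist_force'])
cv2.imwrite("pics/v6.png",np.hstack([cv2.resize(W[120:370,80:500,::-1],(500,298)),cv2.resize(S[130:410,200:471,::-1],(288,298))]))
E
```

```text
0.085 False 0.0854 [ 0.9 -0.6  2.4]
0.084 False 0.0843 [ 2.  -0.9  2.7]
0.083 False 0.0832 [ 2.7 -1.7  4.1]
0.082 False 0.0821 [ 3.3 -1.   3.8]
0.081 False 0.0811 [ 3.4 -2.1  5. ]
0.08 False 0.081 [ 1.3 -0.4 11.9]
0.079 False 0.0808 [-0.6 -0.  19.1]
[ 0.46953111 -0.26059756  0.08082168] [-0.50288149  0.47865163 18.69715978]
29.725 [ 0.43533855  0.09021447 -0.25355783]
```

View pics/v6.png

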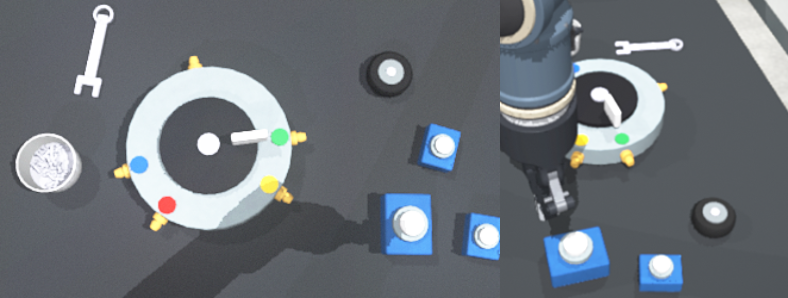

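The button hit a hard stop at TCP height 81 mm: force rises at constant depth there, so it was fully down. In the picture the tab still points at green, the button is up, and the tub, wheel and wrench have not visibly moved. The arm is clear of everything, so I'm handing in.

```bash
python3 -c "
from rig import *
finish_job();print(sense()['time_s'])"
```

```text
the job is handed in; nothing more can be done
the job is handed in; nothing more can be done
```

The dial's tab points at the green label, and the start button has been pressed fully down and released. I handed the job in just after 30 s on the robot's clock; no verdict is reported.

- **Dial:** I pushed the tab about 1.55 rad counter-clockwise with the closed fingertips. The first push ended about 6 mm short at the label, so I gave it one small nudge. After that, two estimates from the top camera put the pointer about 1 mm from the label's centre. The wrist-force readings I took during the first push were under 3 N; I took none during the nudge.
- **Button:** I pressed the button on the largest blue box twice. The first press stopped on its force limit at TCP height 81 mm. That was higher than the nominal 77 mm or so, and the steady force was only 5.7 N, so I wasn't sure it had gone all the way down. On the second press the force rose from 5 to 19 N with almost no further movement at that same height, so the button was fully down, and probably was on the first press too.
- **Last check:** In the last pictures, judged by eye, the tab is still on green, the button is up, and the tub, wheel and wrench have not visibly moved. The wrist force was near zero with the arm clear of everything.

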